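# Roll the sample tube onto the reader's line and start the reading

## Task

With the fingertips, push the top of the orange-capped tube sideways so that it rolls over the pad until it rests centred on the black line and parallel to it; only roll it, never pinch, press hard on it, lift or drag it. Then press the green start button fully down and let go of it. Leave the blue-capped tube and the amber jar where they are, and do not knock against the yellow rack.

Things in the scene. Friction and masses are not known exactly. Their poses are not given: they have to be found in the camera images.
- orange_tube: Loose lying tube, orange cap: cylinder 32 mm across, 110 mm long, 48-84 g. Origin at mid-axis, 16 mm above the pad. x axis along the tube, away from the cap and robot; z axis at the dark stripe, up at the start. Starts 55-88 mm left or right of the line, within 0.08 rad of parallel. It rolls without slipping under fingertips resting on its top with 2 to 10 N, half as far as they move, and stays where they stop; pushed low on its shoulder it jams.
- blue_tube: Loose lying tube like the other but with a blue cap, on the opposite side of the black line. To be left where it is. Same origin and axes.
- line_mid (a point): Midpoint of the black line on top of the pad, 6 mm above the table. The line is 8 mm wide and 200 mm long, along this point's x axis (away from the robot); y points left across the pad, z up; yaw varies. The tube may lie anywhere along the line that keeps its whole length over it.
- station: Fixed light grey pad, 220 mm (x, along the line) by 400 mm (y), 6 mm thick, with the black line across its middle. Origin under the pad's centre, below the line's midpoint, same axes. A white reader box 65 x 85 x 70 mm high stands at the line's far end, its near face 120 mm from the origin.
- start (a joint): Travel of the green start button, pressed straight down: 0 up, 0.006 m fully down. A spring returns it; fully down takes 4 N.
- start_top (a point): Centre of the top of the green start button, a disc 30 mm in diameter facing up, on a fixed grey pod 100 x 75 x 28 mm to the left or right of the pad.
- jar: Loose amber jar with a white cap, 34 mm in diameter, 45 mm high, standing between the pad and the robot. Origin at the centre of its underside. Leave it.
- rack: Fixed yellow rack with standing capped tubes, 75 x 120 mm, 104 mm high over the caps, on the side of the pad opposite the button pod. Origin at the centre of its underside. Keep clear of it.
There are look-alikes about, which are no part of the job. Leave any purple look-alike of the orange_tube alone.

How it is judged:
By the outcome, as a careful person would: the job done as asked, in the order asked, and still so for the second after the job is handed in, with the robot touching nothing.
It also fails if it takes over 58 s, if anything falls off the work surface, if the arm or the gripper's body presses on something with over 40 N, if the wrist force passes 120 N, or if a joint passes its speed limit or range.

## Robot

A 6-joint arm with a two-finger parallel gripper is mounted at the origin on the work surface. World frame = base frame: x ahead of the robot, y to its left, z up, the work surface at z = 0. Lengths are in m, angles in rad, forces in N, time in s.
With the tool pointing down it reaches from about 0.3 to 0.875 m from the base axis. Payload 6.4 kg.
Tool frame: the origin (TCP) lies on the front face of the gripper's body, between the roots of the fingers; the fingertips stand 64 mm ahead of it and the grasp point (between the pads) lies 45 mm ahead of it; z points along the fingers, x is the direction in which the jaws open and shut, and the axes are right-handed (so a half turn about z gives the same grasp; the last joint's range is limited). The gripper opens to 88 mm and grips with 3 to 60 N. Pads are 18 mm wide; open, the fingers measure 123 mm over their backs; the gripper's body (75 mm by 187 mm) begins 45 mm behind the grasp point.
Start: joints at [-1.375, 0.181, 1.607, -0, 1.354, -0.206], TCP at [0.225, -0.529, 0.303] pointing down, gripper open.
Joint ranges: [-2.99, 2.99], [-0.89, 2.07], [0.3, 2.58], [-1.14, 4.28], [0, 2.63], [-3.12, 3.12]. Speed limits (rad/s): [2.57, 2.57, 3.01, 3.14, 3.14, 3.14].

## Interface

Orientations are given as [roll, pitch, yaw] about the fixed x, y, z axes, in that order (R = Rz(yaw) Ry(pitch) Rx(roll)).
In Python, from workcell import env gives the robot as it stands.
- The arm moves only by the shell command python3 -m inch 'ROWS' [FORCE]. ROWS is JSON, a list of rows, each a list of 3 entries, a list of its own where there are three numbers: the shift along the tool's x, y, z in cm, then the turn about the tool's z in rad, then the finger opening in cm, from 0 to 8.81. In form: [[[x, y, z], turn, fingers], ...]. A call has 1 to 5 rows; each row shifts and turns the commanded pose from where the row before left it, along the tool's axes as they then stand; what a row does not reach is not made up. A row lasts 1/10 s, in which the tool goes at most 50 mm and 8.59 degrees, less where a joint would pass 70% of its speed; a pose out of reach is approached as far as the arm can. A call is refused whole if a number of a shift passes 5 or a number of a turn 0.15, either way. A call with a gripper value outside its range is refused whole. The fingers move at their own pace and stop on an object; FORCE is the grip in N (left out, the last holds). Time passes only in rows, so rows that do not move let the fingers close. It gives the time, the measured TCP pose, the force and the opening at its end, in the units of the state.
- env.observe(): the state, without advancing time (a new reading comes with each control period).
- env.get_image(name): name is "scene" or "top" or "wrist"; returns a dict with "img" (480x640x3 uint8, red, green, blue), "fx", "fy", "cx", "cy" (pixels), "R" (3x3) and "t" (3): a world point X has camera coordinates R X + t. Camera axes: x right, y down, z forward; pixel columns grow to the right and rows downward; lengths in m; the calibration is good to about 2 mm. A picture is of the moment at which its call begins. There is no depth.
- env.close_job(): hands the job in, once; it reports no verdict.
The state is a dict: "time_s": time; "joint_pos": joint angles; "dq": joint speeds; "joint_torque": joint torques, N m; "position": TCP position; "ee_rot": TCP orientation; "force": force on the tool from outside, world axes, zero at the start; "moment": the same for the moment, N m; "width": finger opening in m.
Only numpy, scipy, OpenCV 4.12 (cv2) and the standard library are available. Lean on these libraries where they do the work, as an engineer would, in place of code of your own. Each camera call takes 0.05 s, during which the arm holds its last target.

## Working session

There is one attempt and no reset: what is moved stays moved. The work goes in short steps, Python scripts to look and compute and a shell command to move; the robot and the scene stay as the last step left them, time stands still between calls to the robot, and variables do not carry over. Pictures are saved under pics/ and viewed, and the job is handed in when it is done.

```bash
mkdir -p pics; ls; python3 - <<'E'
from workcell import env
import cv2
s=env.observe(); print({k:s[k] for k in s})
for n in ("scene","top","wrist"):
    d=env.get_image(n); cv2.imwrite(f"pics/{n}0.png",d["img"][:,:,::-1]); print(n,d["fx"],d["fy"],d["cx"],d["cy"],d["R"],d["t"])
E
```

```text
pics
{'time_s': 0.0, 'joint_pos': array([-1.37531408e+00,  1.81567267e-01,  1.60803239e+00, -2.64377011e-05,
        1.35378951e+00, -2.06291706e-01]), 'dq': array([ 0.00034589,  0.00105666,  0.00065208, -0.00036946, -0.00162924,
        0.00069042]), 'joint_torque': array([-5.61373108e-04, -4.33870411e+01, -3.41850400e+01,  7.01580732e-02,
        3.83474305e-02, -1.34074080e-04]), 'position': array([ 0.22478199, -0.52876546,  0.30178351]), 'ee_rot': array([-3.14124993e+00,  1.76370922e-03, -1.16901635e+00]), 'force': array([0.2235154 , 0.15284134, 0.49179336]), 'moment': array([ 0.00471046, -0.03836413,  0.01730617]), 'width': 0.0880272221331027}
scene 455.46775050409525 455.46775050409525 322.1141404136664 239.4287227443327 [[ 0.21805299  0.97571722  0.02070734]
 [ 0.59135035 -0.11521609 -0.7981416 ]
 [-0.77637469  0.18628245 -0.60211393]] [-0.11430778 -0.26641378  1.34791744]
top 500.73590848446787 500.73590848446787 322.6244602334856 241.86923985603272 [[ 0.02174156 -0.99975585  0.00394344]
 [-0.99749088 -0.02195778 -0.06730377]
 [ 0.06737393 -0.00247025 -0.99772474]] [0.00353413 0.53752782 1.06582001]
wrist 421.24932810962497 421.24932810962497 314.8978934853774 241.5696085853099 [[ 0.39201278 -0.91995695 -0.00227916]
 [-0.88030973 -0.37583548  0.28948656]
 [-0.26717176 -0.11147606 -0.95717937]] [-0.57474039 -0.04005762  0.38976421]
```

View pics/top0.png

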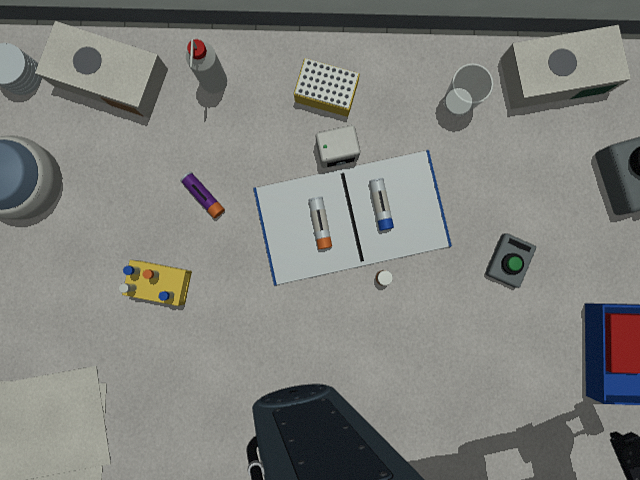

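View pics/scene0.png

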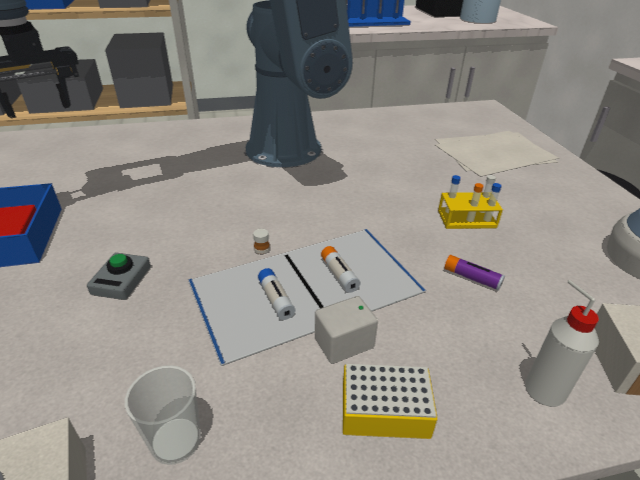

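Top view: the white tube with an orange cap lies on the pad (cap at 323,243, body at 318,210). The purple tube with an orange cap (203,195) is off the pad and is a look-alike. The blue tube is at (381,205), the black line runs (343,175)–(362,261), the button is at (513,263), the jar at (384,279) and the rack at (157,284). I'll enlarge the view to confirm and measure.

```bash
cat > h.py <<'E'
import numpy as np, cv2
from workcell import env
def ray(d,u,v,z):
    R=np.array(d["R"]);t=np.array(d["t"]);C=-R.T@t
    r=R.T@np.array([(u-d["cx"])/d["fx"],(v-d["cy"])/d["fy"],1]);return C+r*(z-C[2])/r[2]
def proj(d,X):
    c=np.array(d["R"])@np.array(X)+np.array(d["t"]);return np.array([d["fx"]*c[0]/c[2]+d["cx"],d["fy"]*c[1]/c[2]+d["cy"]])
E
python3 - <<'E'
import cv2
im=cv2.imread('pics/top0.png')
cv2.imwrite('pics/crop0.png',cv2.resize(im[145:295,245:455],None,fx=3.8,fy=3.8,interpolation=cv2.INTER_CUBIC))
im=cv2.imread('pics/scene0.png')
cv2.imwrite('pics/crop1.png',cv2.resize(im[220:370,180:440],None,fx=3,fy=3,interpolation=cv2.INTER_CUBIC))
E
```

```text
(no output)
```

View pics/crop0.png

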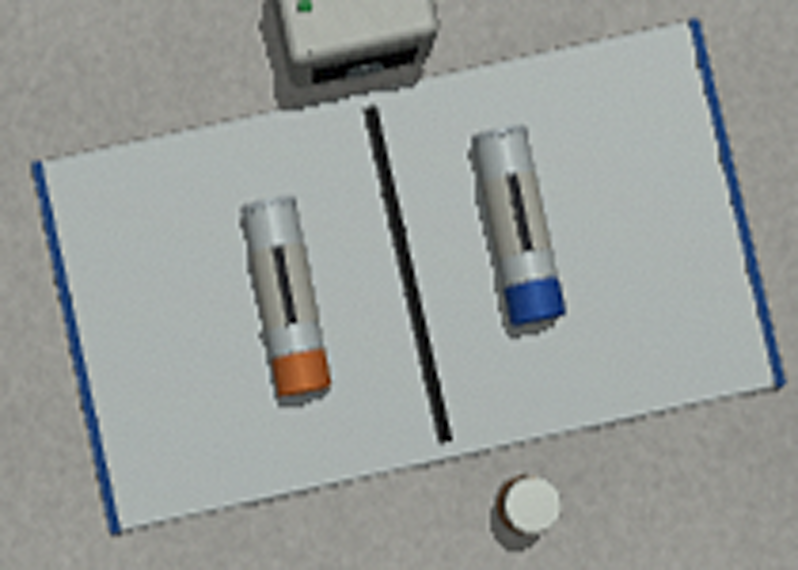

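View pics/crop1.png

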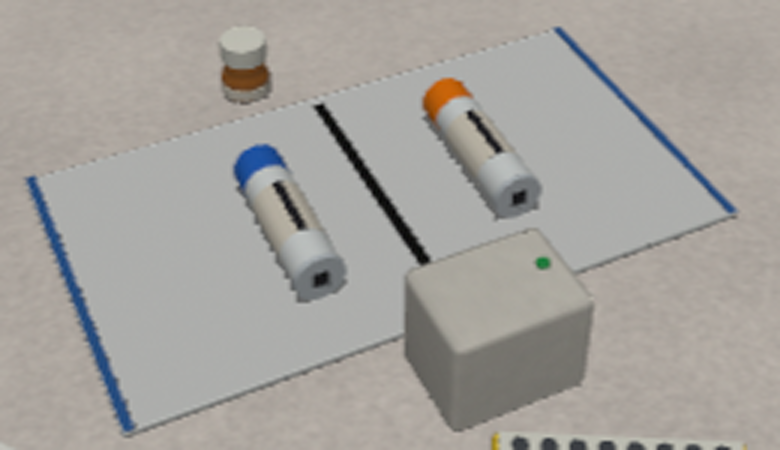

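View pics/wrist0.png

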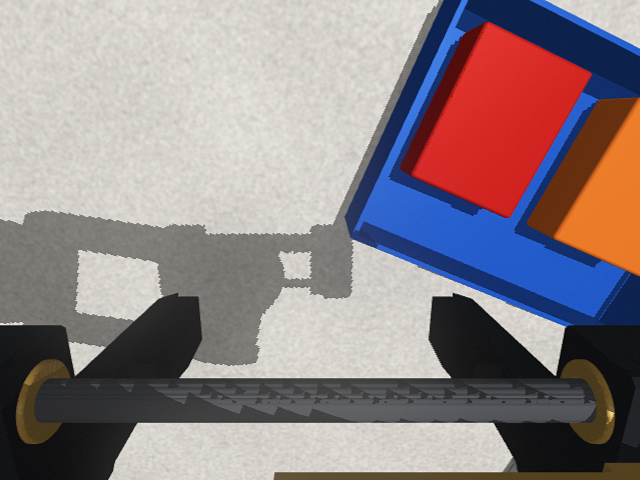

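The crop confirms it: the white tube with the orange cap (crop 285,300) lies on the pad left of the line. The purple one is off the pad. Next I'll work out the positions.

```bash
cat > meas.py <<'E'
from h import *
import sys
from scipy.optimize import least_squares
# pad pose fit to marked corners; crop coords -> px
f=lambda p:((np.array(p)+.5)/3.8-.5+np.array([245,145]))
def padfit(d,px):
    loc=np.array([[.11,.2],[-.11,.2],[-.11,-.2],[.11,-.2]])
    def res(q):
        c,s=np.cos(q[2]),np.sin(q[2])
        return np.concatenate([proj(d,[q[0]+c*a-s*b,q[1]+s*a+c*b,.006])-p for (a,b),p in zip(loc,px)])
    r=least_squares(res,[.55,0,0]);return r
if __name__=="__main__":
    d=env.get_image("top")
    px=[f(p) for p in [(35,162),(114,534),(783,385),(697,20)]]
    r=padfit(d,px);print("pad",r.x,"res px",np.round(r.fun,1))
    q=r.x;c,s=np.cos(q[2]),np.sin(q[2]);M=np.array([[c,s],[-s,c]])
    loc=lambda u,z,o=(0,0):np.round(1000*M@(ray(d,u[0],u[1],z)[:2]-q[:2]),1)
    a,b=f((372,106)),f((445,441));print("line ends local mm",loc(a,.006),loc(b,.006))
    hsv=cv2.cvtColor(np.ascontiguousarray(d["img"]),cv2.COLOR_RGB2HSV)
    # orange cap / blue cap
    for nm,lo,hi in(("or",(5,120,80),(20,255,255)),("bl",(108,120,50),(128,255,255))):
        m=cv2.inRange(hsv,lo,hi); n,l,st,ce=cv2.connectedComponentsWithStats(m)
        for i in range(1,n):
            if st[i,4]>80: print(nm,st[i],ce[i],loc(ce[i],.022),ray(d,*ce[i],.022)[:2])
    for nm,p in(("far end top L",(242,206)),("far R",(297,198)),("cap L",(277,398)),("cap R",(330,387)),("stripe f",(280,247)),("stripe n",(292,324)),
      ("bl far L",(471,137)),("bl far R",(526,127)),("bl cap L",(511,323)),("bl cap R",(565,312))):
        print(nm,loc(f(p),.022),loc(f(p),.038))
    m=cv2.inRange(hsv,(45,120,50),(85,255,255)); n,l,st,ce=cv2.connectedComponentsWithStats(m)
    for i in range(1,n):
        if st[i,4]>30: print("green",st[i],ce[i],ray(d,*ce[i],.04))
    print("jar top",ray(d,*f((530,505)),.045)); print("rack",ray(d,157,284,.05))
E
python3 meas.py
python3 - <<'E'
import cv2
im=cv2.imread('pics/top0.png')
cv2.imwrite('pics/crop2.png',cv2.resize(im[225:295,470:550],None,fx=7,fy=7,interpolation=cv2.INTER_CUBIC))
im=cv2.imread('pics/scene0.png')
cv2.imwrite('pics/crop3.png',cv2.resize(im[240:310,75:165],None,fx=7,fy=7,interpolation=cv2.INTER_CUBIC))
E
```

```text
pad [ 0.59503919 -0.04812026  0.23816874] res px [-1.3  0.3 -1.2  0.2  1.4  0.   1.1 -0.6]
line ends local mm [100.2  -0.9] [-98.9   0.4]
or [208 202  17  16 140] [214.90714286 208.97857143] [ 78.3 287.7] [0.60326758 0.2499637 ]
or [317 237  15  12 144] [323.80555556 242.70138889] [-43.7  73.2] [0.53531647 0.01271542]
bl [427 150  24  97 195] [438.63076923 198.06153846] [  -2.3 -191.2] [ 0.63793228 -0.23449326]
bl [254 188  22  97 211] [264.58293839 236.44075829] [ -3.1 195.1] [0.54603835 0.14074848]
bl [378 218  16  13 146] [385.15068493 223.99315068] [-32.5 -65.1] [ 0.57878243 -0.11907718]
bl [ 585  304   55  101 2992] [607.01838235 360.50233957] [-418.2 -461.4] [ 0.29745412 -0.59514241]
far end top L [56.6 85.5] [54.1 85.7]
far R [54.4 53.9] [52.  54.5]
cap L [-54.8  89.5] [-55.7  89.6]
cap R [-55.2  58.8] [-56.   59.4]
stripe f [29.  69.4] [26.9 69.8]
stripe n [-15.5  72.2] [-16.9  72.5]
bl far L [ 67.5 -51. ] [ 64.8 -48.8]
bl far R [ 66.4 -83.1] [ 63.7 -80.4]
bl cap L [-41.7 -49.6] [-42.7 -47.5]
bl cap R [-42.1 -81. ] [-43.2 -78.4]
green [508 256  14  15 160] [514.6625  263.06875] [ 0.49980281 -0.39227208  0.04      ]
jar top [ 0.46325473 -0.11546166  0.045     ]
rack [0.43948951 0.35890717 0.05      ]
```

View pics/crop2.png

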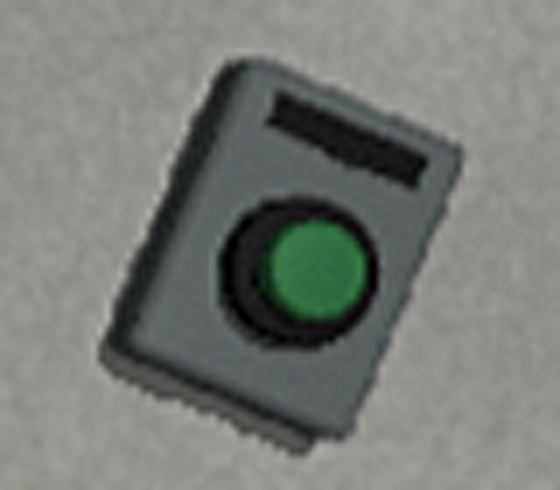

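View pics/crop3.png

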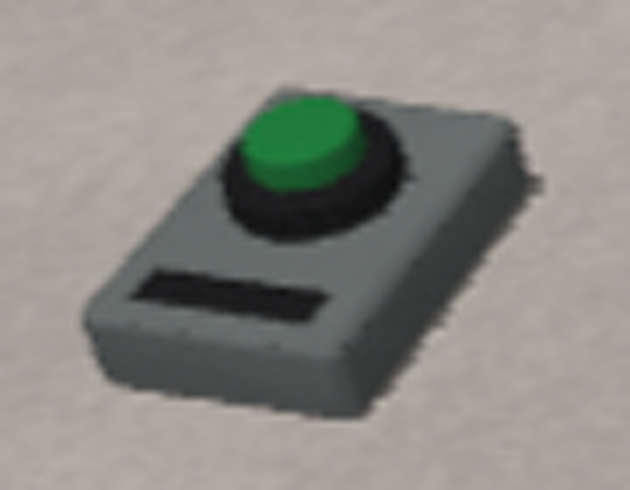

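The pad fits its known size, with a residual of about 1 px. The line is 200 mm long, the tube is 110 mm long and sits about 72 mm left of the line, and the jar, blue tube and button are all located. The tube travels 72 mm, so the fingers would travel 144 mm, and their tips are only 18 mm wide. They would also end up over the blue tube, so I'll roll in several short strokes with the jaws spread along the tube. I'll start by turning the tool to yaw ≈ 0.2.

```bash
python3 -m inch '[[[0,0,0],-0.14,5],[[0,0,0],-0.14,5],[[0,0,0],-0.14,5],[[0,0,0],-0.14,5],[[0,0,0],-0.14,5]]' && python3 -m inch '[[[0,0,0],-0.14,5],[[0,0,0],-0.14,5],[[0,0,0],-0.14,5],[[0,0,0],-0.14,5],[[0,0,0],-0.11,5]]'
python3 - <<'E'
from h import *
s=env.observe();y=s["ee_rot"][2];p=s["position"]
v=np.array([.50,.01,.30])-p;print(y,p,"tool cm",100*np.array([v[0]*np.cos(y)+v[1]*np.sin(y),v[0]*np.sin(y)-v[1]*np.cos(y),-v[2]]))
E
```

```text
time_s: 0.7
position: [0.2248, -0.5291, 0.3024]
ee_rot: [-3.141, 0.0, -0.463]
force: [-0.1, 0.1, 0.3]
width: 0.0509
time_s: 1.2
position: [0.2249, -0.5291, 0.3025]
ee_rot: [-3.141, -0.0, 0.206]
force: [0.9, 0.4, -0.7]
width: 0.0501
0.2064211156195881 [ 0.22487751 -0.52907632  0.30245754] tool cm [ 37.97700064 -47.12434721   0.24575418]
```

```bash
python3 -m inch '[[[3,-3.8,0],0,5],[[3,-3.8,0],0,5],[[3,-3.8,0],0,5],[[3,-3.8,0],0,5],[[3,-3.8,0],0,5]]' && python3 -m inch '[[[3,-3.8,0],0,5],[[3,-3.8,0],0,5],[[3,-3.8,0],0,5],[[3,-3.8,0],0,5],[[3,-3.8,0],0,5]]' &&  python3 -m inch '[[[3,-3.8,0],0,5],[[3,-3.8,0],0,5],[[2,-1.5,0],0,5],[[0,0,0],0,5],[[0,0,0],0,5]]'
python3 - <<'E'
from h import *
d=env.get_image("wrist"); cv2.imwrite("pics/w1.png",d["img"][:,:,::-1]);print(d["R"],d["t"])
E
```

```text
time_s: 1.7
position: [0.3343, -0.3113, 0.3026]
ee_rot: [3.142, -0.0, 0.2]
force: [1.2, -1.1, -0.6]
width: 0.0498
time_s: 2.2
position: [0.4434, -0.095, 0.3029]
ee_rot: [3.141, -0.001, 0.201]
force: [0.2, 0.1, -1.0]
width: 0.0501
time_s: 2.7
position: [0.5029, 0.0084, 0.3023]
ee_rot: [-3.142, 0.001, 0.203]
force: [-0.4, 0.1, -0.6]
width: 0.0499
[[ 0.97935462  0.20214193 -0.00177858]
 [ 0.19403853 -0.93755453  0.28868764]
 [ 0.05668836 -0.28307268 -0.95742169]] [-0.49412573 -0.12966595  0.36262253]
```

View pics/w1.png

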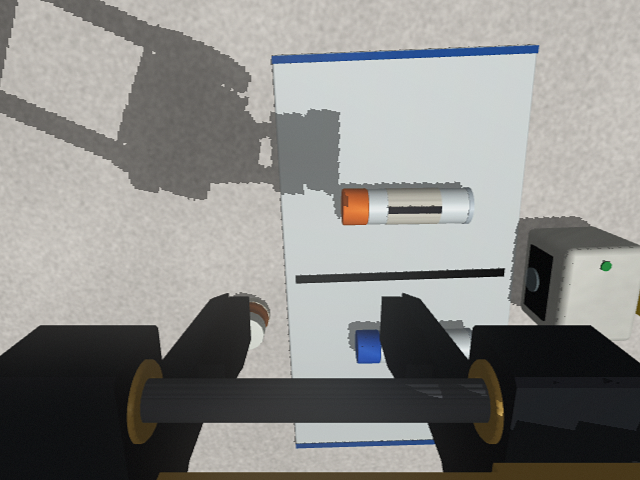

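```bash
python3 - <<'E'
import cv2
im=cv2.imread('pics/w1.png')
cv2.imwrite('pics/w1c.png',cv2.resize(im[170:290,285:515],None,fx=3.4,fy=3.4,interpolation=cv2.INTER_CUBIC))
E
```

```text
(no output)
```

View pics/w1c.png

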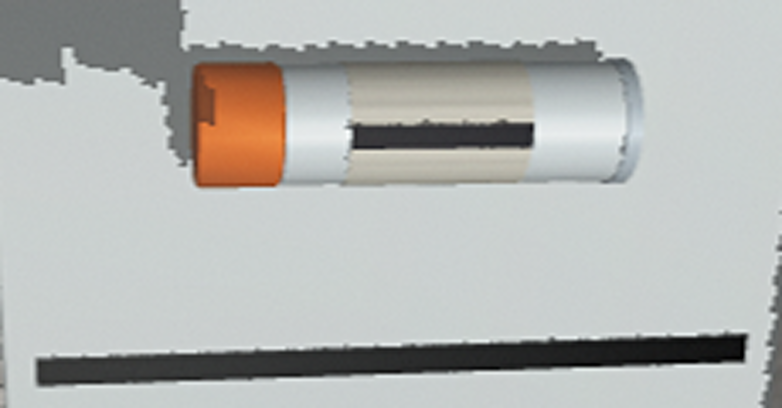

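```bash
cat > fit.py <<'E'
from h import *
from scipy.optimize import least_squares
def linefit(d,lo,hi):
    """dark line between pixel boxes; returns mid, yaw"""
    g=cv2.cvtColor(np.ascontiguousarray(d["img"]),cv2.COLOR_RGB2GRAY)
    m=np.zeros_like(g); m[lo[1]:hi[1],lo[0]:hi[0]]=255; m=((g<75)&(m>0)).astype(np.uint8)
    n,l,st,ce=cv2.connectedComponentsWithStats(m); i=1+np.argmax(st[1:,4])
    v,u=np.nonzero(l==i); P=np.array([ray(d,a,b,.006)[:2] for a,b in zip(u,v)])
    r=cv2.minAreaRect((P*1000).astype(np.float32)); c=P.mean(0); e=np.linalg.svd(P-c,full_matrices=False)[2][0]; e*=np.sign(e[0])
    t=(P-c)@e; mid=c+e*(t.max()+t.min())/2
    return mid,np.arctan2(e[1],e[0]),t.max()-t.min(),r[1]
def hull(d,q):
    x,y,w=q; e=np.array([np.cos(w),np.sin(w),0]); n=np.array([-e[1],e[0],0]); a=np.linspace(0,2*np.pi,60)
    return np.array([proj(d,np.array([x,y,.022])+s*.055*e+.016*(np.cos(k)*n+np.array([0,0,np.sin(k)]))) for s in(-1,1) for k in a]).astype(np.float32)
def tubefit(d,pts,q0):
    """pts: silhouette pixels"""
    def res(q):
        h=cv2.convexHull(hull(d,q)); return [cv2.pointPolygonTest(h,(float(p[0]),float(p[1])),True) for p in pts]
    r=least_squares(res,q0,diff_step=1e-4,x_scale=[.01,.01,.05]); return r
def report(d,pts,q0,lo,hi):
    mid,yaw,L,wh=linefit(d,lo,hi); print("line mid",mid.round(4),"yaw %.4f"%yaw,"L %.4f"%L,wh)
    r=tubefit(d,pts,q0); x,y,w=r.x; dx,dy=x-mid[0],y-mid[1]; c,s=np.cos(yaw),np.sin(yaw)
    print("tube",r.x.round(4),"res",r.fun.round(2)); print("rel to line: along %.1f mm across(left+) %.1f mm, yaw %.4f"%(1000*(c*dx+s*dy),1000*(-s*dx+c*dy),w-yaw))
E
python3 - <<'E'
from fit import *
d=env.get_image("wrist")
f=lambda p:((np.array(p)+.5)/3.4-.5+np.array([285,170]))
pts=[f(p) for p in [(205,62),(300,61),(450,60),(600,58.5),(205,188),(300,187),(450,185),(600,184),(190.5,100),(191,150),(644,100),(643,130)]]
report(d,pts,[.61,.02,.2],(290,262),(512,290))
d=env.get_image("top")
f=lambda p:((np.array(p)+.5)/3.8-.5+np.array([245,145]))
pts=[f(p) for p in [(242,206),(297,198),(330,387),(305,395),(280,399),(255,280),(311,270),(268,350)]]
report(d,pts,[.61,.02,.2],(335,160),(370,270))
E
```

```text
line mid [ 0.5974 -0.0476] yaw 0.2418 L 0.1984 (198.36500549316406, 7.892152786254883)
tube [0.5799 0.021  0.2123] res [-0.16 -0.18 -0.04 -0.05 -0.19 -0.16  0.02 -0.11  0.14  0.22 -0.04  0.37]
rel to line: along -0.6 mm across(left+) 70.8 mm, yaw -0.0295
line mid [ 0.6307 -0.0347] yaw 0.6020 L 0.1123 (112.32180786132812, 55.793975830078125)
tube [0.5779 0.0215 0.2085] res [-0.31 -0.1   0.33 -0.28 -0.32 -0.01 -0.18 -0.06]
rel to line: along -11.6 mm across(left+) 76.3 mm, yaw -0.3935
```

Wrist view: orange tube centred at (407,206), line from (296,279) to (504,272). The fits give a tube 70.8 mm left of the line with yaw −0.03 to it, and the top camera puts the tube within 2 mm of that. The top camera's line fit failed because the arm hides the line. Next I'll move over the tube, 6 mm to its left.

```bash
cat > to.py <<'E'
import sys
from h import *
x,y,z,w=map(float,sys.argv[1:5]); s=env.observe();a=s["ee_rot"][2];v=np.array([x,y,z])-s["position"]
print("pos",s["position"].round(4),"yaw %.4f"%a,"F",s["force"].round(1),"t %.2f"%s["time_s"]);print("need tool cm",np.round(100*np.array([v[0]*np.cos(a)+v[1]*np.sin(a),v[0]*np.sin(a)-v[1]*np.cos(a),-v[2]]),2),"turn %.3f"%(-(w-a)))
E
python3 to.py .5786 .0269 .125 .212
```

```text
pos [0.5027 0.0071 0.3026] yaw 0.1994 F [-0.3 -0.2  0.2] t 2.85
need tool cm [ 7.83 -0.43 17.76] turn -0.013
```

```bash
python3 -m inch '[[[4,-0.2,0],-0.013,6],[[3.8,-0.2,3],0,6],[[0,0,4.5],0,6],[[0,0,4.5],0,6],[[0,0,4],0,6]]' && python3 -m inch '[[[0,0,1],0,6],[[0,0,0],0,6],[[0,0,0],0,6]]'; python3 to.py .5786 .0269 .125 .212
python3 - <<'E'
from h import *
for n in("wrist","scene"):
    d=env.get_image(n); cv2.imwrite(f"pics/{n}2.png",d["img"][:,:,::-1])
E
```

```text
time_s: 3.35
position: [0.578, 0.0268, 0.1407]
ee_rot: [-3.141, 0.001, 0.212]
force: [-0.1, -0.6, 0.1]
width: 0.0598
time_s: 3.65
position: [0.5799, 0.0273, 0.1348]
ee_rot: [3.14, -0.003, 0.213]
force: [-0.0, 0.4, -0.8]
width: 0.0599
pos [0.5799 0.0273 0.1348] yaw 0.2131 F [-0.   0.4 -0.8] t 3.65
need tool cm [-0.14  0.01  0.98] turn 0.001
```

View pics/wrist2.png

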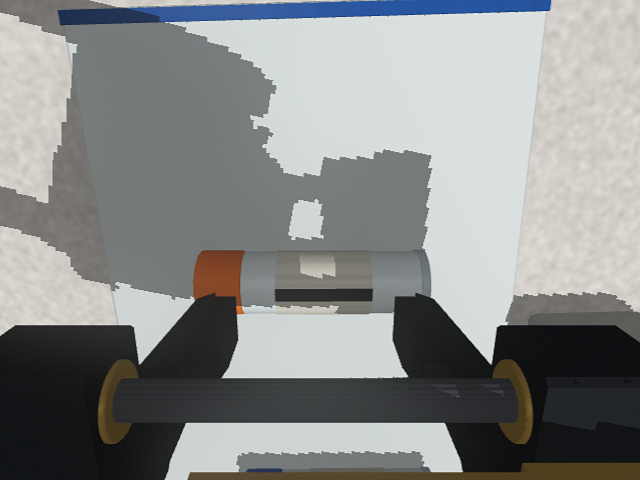

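View pics/scene2.png

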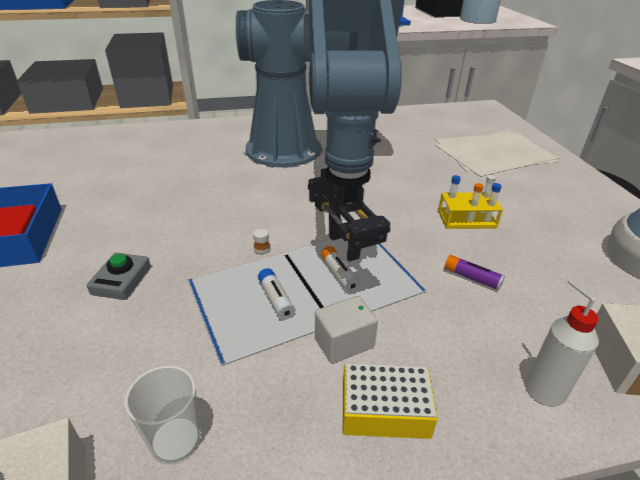

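The wrist view shows the fingertips at (227,297) and (404,297), both within the tube's length. Now I'll descend to the tube gently.

```bash
python3 -m inch '[[[-0.1,0,1.2],0,6],[[0,0,1],0,6],[[0,0,0.4],0,6],[[0,0,0.2],0,6],[[0,0,0],0,6]]' 3; python3 -m inch '[[[0,0,0.1],0,6],[[0,0,0.1],0,6],[[0,0,0],0,6]]'; python3 to.py .5786 .0269 .102 .212
```

```text
time_s: 4.25
position: [0.5774, 0.028, 0.1042]
ee_rot: [-3.141, 0.001, 0.214]
force: [0.1, -1.4, -0.3]
width: 0.0598
time_s: 4.55
position: [0.5778, 0.0279, 0.1028]
ee_rot: [3.142, -0.0, 0.214]
force: [0.2, -0.5, 0.3]
width: 0.0599
pos [0.5778 0.0279 0.1028] yaw 0.2141 F [ 0.2 -0.5  0.3] t 4.55
need tool cm [0.06 0.12 0.08] turn 0.002
```

```bash
python3 -m inch '[[[0.05,0.1,0.05],0,6],[[0,0,0.05],0,6],[[0,0,0],0,6]]'; python3 -m inch '[[[0,0,0.05],0,6],[[0,0,0],0,6]]'; python3 -m inch '[[[0,0,0.05],0,6],[[0,0,0],0,6]]'
```

```text
time_s: 4.85
position: [0.5785, 0.0268, 0.1023]
ee_rot: [3.141, 0.0, 0.214]
force: [-2.3, -0.4, 5.1]
width: 0.0599
time_s: 5.05
position: [0.5786, 0.0268, 0.1023]
ee_rot: [3.141, 0.0, 0.214]
force: [-2.7, 0.5, 8.2]
width: 0.06
time_s: 5.25
position: [0.5786, 0.0267, 0.1022]
ee_rot: [3.141, 0.0, 0.214]
force: [-6.0, -0.8, 11.8]
width: 0.06
```

```bash
python3 -m inch '[[[0,0,-0.1],0,6]]';python3 -m inch '[[[-0.03,0,-0.05],0,6],[[0,0,0],0,6]]'
```

```text
time_s: 5.35
position: [0.5786, 0.0269, 0.1025]
ee_rot: [3.141, -0.0, 0.214]
force: [-0.6, -0.2, -0.3]
width: 0.0605
time_s: 5.55
position: [0.5783, 0.027, 0.1024]
ee_rot: [3.141, -0.001, 0.214]
force: [-1.1, 0.3, 3.5]
width: 0.06
```

```bash
python3 -m inch '[[[0,0.1,0],0,6],[[0,0.2,0],0,6],[[0,0.2,0],0,6],[[0,0.1,0],0,6],[[0,0,0],0,6]]'; python3 - <<'E'
from h import *
d=env.get_image("wrist"); cv2.imwrite("pics/w3.png",d["img"][:,:,::-1])
E
```

```text
time_s: 6.05
position: [0.5796, 0.0209, 0.1023]
ee_rot: [3.141, -0.0, 0.214]
force: [0.1, 0.1, 2.6]
width: 0.0597
```

View pics/w3.png

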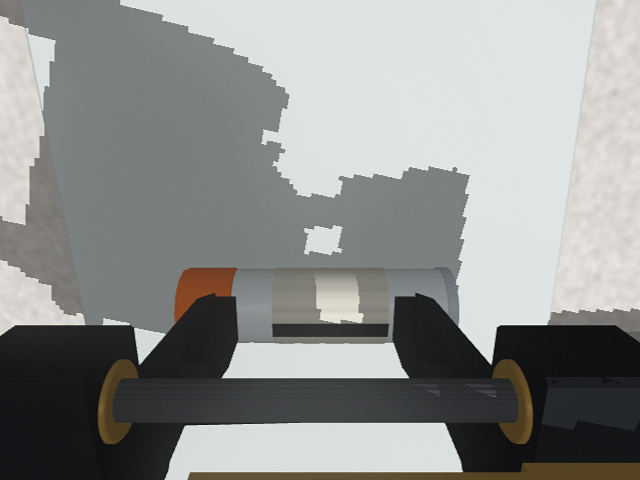

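The stripe has moved from v≈295 to v≈330, towards the line, so the tube is rolling. I'll continue the stroke with a slight yaw correction.

```bash
python3 -m inch '[[[0,0.2,0.02],-0.003,6],[[0,0.3,0],-0.003,6],[[0,0.3,0],-0.003,6],[[0,0.3,0],-0.003,6],[[0,0.2,0],-0.003,6]]'; python3 -m inch '[[[0,0.2,0],0,6],[[0,0.1,0],0,6],[[0,0,0],0,6]]'; python3 - <<'E'
from h import *
d=env.get_image("wrist"); cv2.imwrite("pics/w4.png",d["img"][:,:,::-1])
E
```

```text
time_s: 6.6
position: [0.5825, 0.0082, 0.1023]
ee_rot: [3.141, -0.001, 0.229]
force: [0.1, 0.1, 5.4]
width: 0.0599
time_s: 6.9
position: [0.5832, 0.0053, 0.1023]
ee_rot: [3.141, -0.001, 0.229]
force: [-0.7, -0.1, 5.3]
width: 0.0601
```

View pics/w4.png

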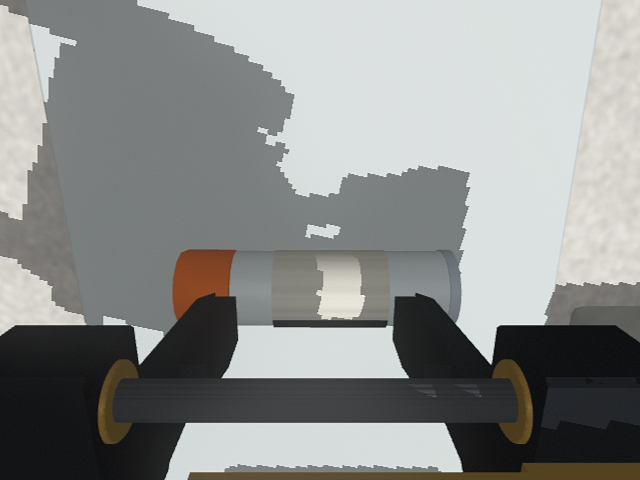

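```bash
python3 -m inch '[[[0,0,-0.2],0,6],[[0,0,-0.6],0,6],[[0,-0.6,0],0,6],[[0,-0.5,0],0,6],[[0,0,0],0,6]]'; python3 - <<'E'
from h import *
d=env.get_image("wrist"); cv2.imwrite("pics/w5.png",d["img"][:,:,::-1])
im=cv2.imread('pics/w5.png'); cv2.imwrite('pics/w5c.png',cv2.resize(im[210:340,160:470],None,fx=2.5,fy=2.5,interpolation=cv2.INTER_CUBIC))
E
```

```text
time_s: 7.45
position: [0.5799, 0.0172, 0.1097]
ee_rot: [-3.141, 0.001, 0.23]
force: [-0.1, 0.8, -0.2]
width: 0.0606
```

View pics/w5c.png

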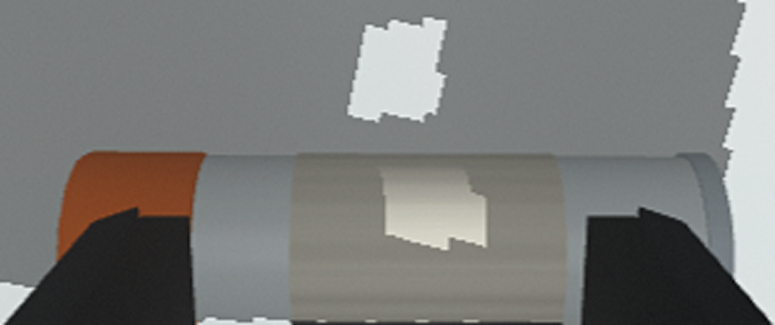

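```bash
python3 - <<'E'
from fit import *
d=env.get_image("wrist")
f=lambda p:((np.array(p)+.5)/2.5-.5+np.array([160,210]))
pts=[f(p) for p in [(110,152),(200,152.5),(300,153),(560,155),(670,155.5),(57,225),(735,235)]]
r=tubefit(d,pts,[.583,.01,.22]);print(r.x.round(4),r.fun.round(2))
m=np.array([.5974,-.0476]);y=.2418;v=r.x[:2]-m;print("along,across mm",1000*(v[0]*np.cos(y)+v[1]*np.sin(y)),1000*(-v[0]*np.sin(y)+v[1]*np.cos(y)),"dyaw",r.x[2]-y)
E
```

```text
[0.5833 0.01   0.2244] [-0.   -0.04 -0.1   0.01 -0.07  0.48  0.48]
along,across mm 0.07468712864277562 59.352113350889866 dyaw -0.017441012165168718
```

The tube rolled 11.4 mm (half the finger travel) and its yaw followed the tool, so rolling and steering both work. Next stroke.

```bash
python3 -m inch '[[[0.1,0.2,0.4],0,6],[[0,0,0.3],0,6],[[0,0,0.05],0,6],[[0,0,0],0,6]]'
```

```text
time_s: 7.95
position: [0.5819, 0.0144, 0.1024]
ee_rot: [-3.142, 0.0, 0.229]
force: [1.2, -0.1, 0.8]
width: 0.0601
```

```bash
python3 -m inch '[[[0,0,0.05],0,6],[[0,0,0],0,6]]'
```

```text
time_s: 8.15
position: [0.582, 0.0144, 0.1023]
ee_rot: [3.141, -0.0, 0.229]
force: [-0.7, -0.1, 3.8]
width: 0.0599
```

```bash
python3 -m inch '[[[0,0.1,0.01],0,6],[[0,0.3,0],-0.003,6],[[0,0.3,0],-0.003,6],[[0,0.3,0],-0.003,6],[[0,0.3,0],-0.003,6]]'; python3 -m inch '[[[0,0.3,0],-0.003,6],[[0,0.3,0],-0.003,6],[[0,0.2,0],0,6],[[0,0.1,0],0,6],[[0,0,0],0,6]]'
```

```text
time_s: 8.65
position: [0.585, 0.0017, 0.1023]
ee_rot: [3.141, -0.0, 0.241]
force: [-1.4, -0.5, 4.6]
width: 0.0603
time_s: 9.15
position: [0.5873, -0.0072, 0.1024]
ee_rot: [3.141, -0.001, 0.247]
force: [-1.4, -0.2, 4.7]
width: 0.0601
```

```bash
python3 -m inch '[[[0,0,-0.2],0,6],[[0,0,-0.6],0,6],[[0,-0.6,0],0,6],[[0,-0.6,0],0,6],[[0,0,0],0,6]]'; python3 - <<'E'
from h import *
d=env.get_image("wrist"); cv2.imwrite("pics/w6.png",d["img"][:,:,::-1])
im=cv2.imread('pics/w6.png'); cv2.imwrite('pics/w6c.png',cv2.resize(im[210:340,160:470],None,fx=2.5,fy=2.5,interpolation=cv2.INTER_CUBIC))
E
```

```text
time_s: 9.65
position: [0.5836, 0.0058, 0.1096]
ee_rot: [-3.141, 0.001, 0.248]
force: [0.1, 0.2, 0.3]
width: 0.0595
```

View pics/w6c.png

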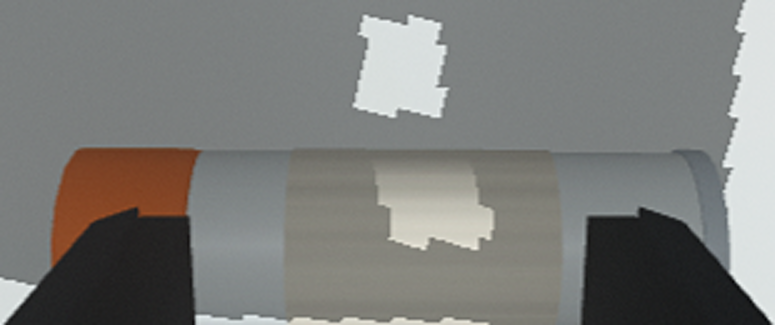

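```bash
cat > m.py <<'E'
from fit import *
import sys,json
def go(crop,off,sc,q0):
    d=env.get_image("wrist")
    pts=[(np.array(p)+.5)/sc-.5+np.array(off) for p in crop]
    r=tubefit(d,pts,q0);print(r.x.round(4),r.fun.round(2))
    m=np.array([.5974,-.0476]);y=.2418;v=r.x[:2]-m;print("along,across mm",1000*(v[0]*np.cos(y)+v[1]*np.sin(y)),1000*(-v[0]*np.sin(y)+v[1]*np.cos(y)),"dyaw",r.x[2]-y)
    s=env.observe();a=s["ee_rot"][2];v=s["position"][:2]-r.x[:2];print("tool offset mm: x,y",1000*(v[0]*np.cos(a)+v[1]*np.sin(a)),1000*(v[0]*np.sin(a)-v[1]*np.cos(a)))
go(json.loads(sys.argv[1]),[160,210],2.5,[float(a) for a in sys.argv[2:5]])
E
python3 m.py '[[100,147.5],[190,148.5],[300,149],[550,151.5],[670,152],[51,225],[730,235]]' .586 -.002 .24
```

```text
[ 0.586  -0.0008  0.2407] [-0.08  0.02 -0.14  0.04 -0.15  0.68  0.67]
along,across mm 0.13924261273961375 48.20511854125593 dyaw -0.0011106574930081214
tool offset mm: x,y -0.6000070794665855 -6.324268900440196
```

Tube yaw is now within 0.001 of the line, with 48.2 mm left. Third stroke, straight.

```bash
python3 -m inch '[[[0,0,0.4],0.006,6],[[0,0,0.3],0,6],[[0,0,0.1],0,6],[[0,0,0],0,6]]'
```

```text
time_s: 10.15
position: [0.5842, 0.0044, 0.1023]
ee_rot: [3.141, 0.0, 0.241]
force: [-1.8, -0.1, 6.4]
width: 0.0601
```

```bash
python3 -m inch '[[[0,0.1,-0.02],0,6],[[0,0.3,0],0,6],[[0,0.3,0],0,6],[[0,0.3,0],0,6],[[0,0.3,0],0,6]]'; python3 -m inch '[[[0,0.3,0],0,6],[[0,0.3,0],0,6],[[0,0.3,0],0,6],[[0,0.2,0],0,6],[[0,0,0],0,6]]'
```

```text
time_s: 10.65
position: [0.5873, -0.0084, 0.1023]
ee_rot: [3.141, 0.0, 0.241]
force: [-1.4, -0.4, 6.0]
width: 0.0598
time_s: 11.15
position: [0.59, -0.0192, 0.1023]
ee_rot: [3.141, 0.0, 0.24]
force: [-2.7, -0.4, 6.3]
width: 0.0602
```

```bash
python3 -m inch '[[[0,0,-0.2],0,6],[[0,0,-0.6],0,6],[[0,-0.6,0],0,6],[[0,-0.6,0],0,6],[[0,0,0],0,6]]'; python3 - <<'E'
from h import *
d=env.get_image("wrist"); cv2.imwrite("pics/w7.png",d["img"][:,:,::-1])
im=cv2.imread('pics/w7.png'); cv2.imwrite('pics/w7c.png',cv2.resize(im[210:340,160:470],None,fx=2.5,fy=2.5,interpolation=cv2.INTER_CUBIC))
E
```

```text
time_s: 11.65
position: [0.5865, -0.0058, 0.1099]
ee_rot: [-3.141, 0.001, 0.242]
force: [0.3, 0.1, -0.1]
width: 0.0604
```

View pics/w7c.png

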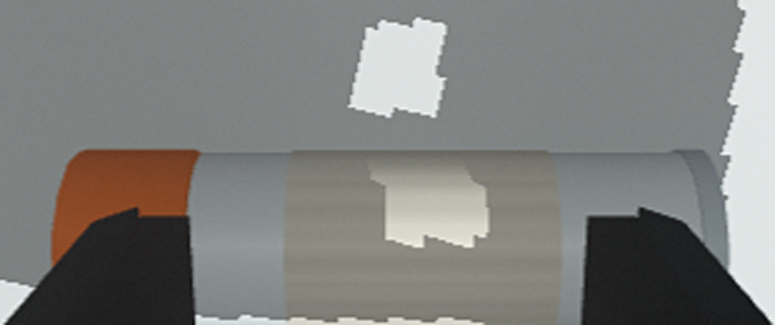

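```bash
python3 m.py '[[100,149.5],[190,150],[300,150.5],[550,151.5],[670,152],[51,225],[729,235]]' .589 -.013 .24;  python3 -m inch '[[[0,0,0.4],0,6],[[0,0,0.3],0,6],[[0,0,0.09],0,6],[[0,0,0],0,6]]'
```

```text
[ 0.5888 -0.0127  0.2387] [-0.07 -0.02 -0.02 -0.06 -0.07  0.62  0.62]
along,across mm 0.06465659375189982 35.9726764367254 dyaw -0.003098724862190927
tool offset mm: x,y -0.5303639332089951 -6.549580666653417
time_s: 12.15
position: [0.587, -0.0072, 0.1023]
ee_rot: [3.141, 0.0, 0.241]
force: [-1.5, -0.7, 3.5]
width: 0.0604
```

```bash
python3 -m inch '[[[0,0.1,0.01],0,6],[[0,0.3,0],-0.003,6],[[0,0.3,0],0,6],[[0,0.3,0],0,6],[[0,0.3,0],0,6]]'; python3 -m inch '[[[0,0.3,0],0,6],[[0,0.3,0],0,6],[[0,0.3,0],0,6],[[0,0.2,0],0,6],[[0,0,0],0,6]]'
```

```text
time_s: 12.65
position: [0.5902, -0.0199, 0.1023]
ee_rot: [3.142, 0.0, 0.244]
force: [-2.5, -0.3, 4.5]
width: 0.06
time_s: 13.15
position: [0.5929, -0.0307, 0.1023]
ee_rot: [3.141, 0.0, 0.243]
force: [-2.5, -1.4, 5.7]
width: 0.0597
```

```bash
python3 -m inch '[[[0,0,-0.2],0,6],[[0,0,-0.6],0,6],[[0,-0.6,0],0,6],[[0,-0.6,0],0,6],[[0,0,0],0,6]]'; python3 - <<'E'
from h import *
d=env.get_image("wrist"); cv2.imwrite("pics/w8.png",d["img"][:,:,::-1])
im=cv2.imread('pics/w8.png'); cv2.imwrite('pics/w8c.png',cv2.resize(im[210:340,160:470],None,fx=2.5,fy=2.5,interpolation=cv2.INTER_CUBIC))
E
```

```text
time_s: 13.65
position: [0.5893, -0.0174, 0.1099]
ee_rot: [-3.141, 0.001, 0.245]
force: [0.7, 0.1, -0.0]
width: 0.0601
```

View pics/w8c.png

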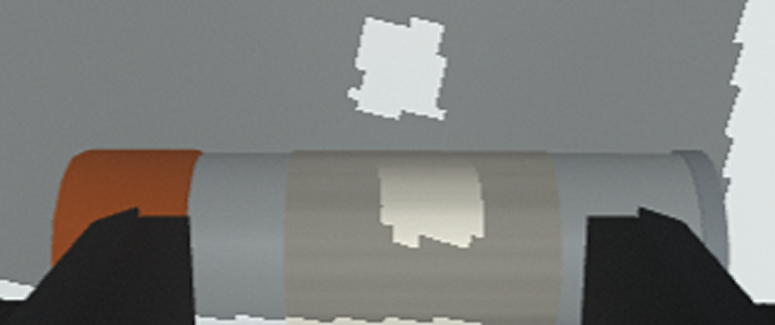

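```bash
python3 m.py '[[100,150],[190,150.5],[300,150.5],[550,151.5],[670,152],[51,225],[729,235]]' .592 -.024 .24;  python3 -m inch '[[[0,0,0.4],0,6],[[0,0,0.3],0,6],[[0,0,0.09],0,6],[[0,0,0],0,6]]'
```

```text
[ 0.5918 -0.0243  0.2427] [-0.04  0.03 -0.12 -0.07 -0.04  0.61  0.61]
along,across mm 0.10719120251190262 23.950261978902883 dyaw 0.0008993380132707174
tool offset mm: x,y -0.5160083730775394 -6.590579937619178
time_s: 14.15
position: [0.5899, -0.0188, 0.1023]
ee_rot: [3.141, 0.0, 0.244]
force: [-1.4, 0.1, 4.2]
width: 0.0601
```

```bash
python3 -m inch '[[[0,0.1,0.01],0,6],[[0,0.3,0],0,6],[[0,0.3,0],0,6],[[0,0.3,0],0,6],[[0,0.3,0],0,6]]'; python3 -m inch '[[[0,0.3,0],0,6],[[0,0.3,0],0,6],[[0,0.3,0],0,6],[[0,0.2,0],0,6],[[0,0,0],0,6]]'; python3 -m inch '[[[0,0,-0.2],0,6],[[0,0,-1],0,6],[[0,-0.6,-4],0,6],[[0,-0.6,-4],0,6],[[0,0,-4],0,6]]';  python3 -m inch '[[[0,0,0],0,6],[[0,0,0],0,6]]'; python3 - <<'E'
from h import *
d=env.get_image("wrist"); cv2.imwrite("pics/w9.png",d["img"][:,:,::-1])
E
```

```text
time_s: 14.65
position: [0.593, -0.0315, 0.1023]
ee_rot: [3.141, 0.0, 0.244]
force: [-2.5, -0.4, 5.8]
width: 0.0601
time_s: 15.15
position: [0.5957, -0.0424, 0.1023]
ee_rot: [3.141, 0.0, 0.244]
force: [-2.6, -0.2, 5.4]
width: 0.0603
time_s: 15.65
position: [0.5923, -0.0294, 0.2357]
ee_rot: [-3.141, 0.0, 0.245]
force: [0.3, -1.2, -0.1]
width: 0.0597
time_s: 15.85
position: [0.5933, -0.0302, 0.2357]
ee_rot: [3.14, -0.003, 0.244]
force: [-0.0, -0.7, 0.4]
width: 0.0601
```

View pics/w9.png

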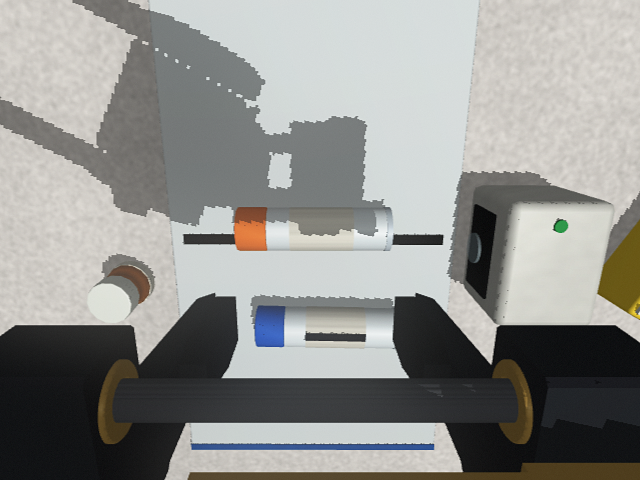

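```bash
python3 - <<'E'
import cv2
im=cv2.imread('pics/w9.png'); cv2.imwrite('pics/w9c.png',cv2.resize(im[195:265,175:455],None,fx=2.8,fy=2.8,interpolation=cv2.INTER_CUBIC))
E
```

View pics/w9c.png

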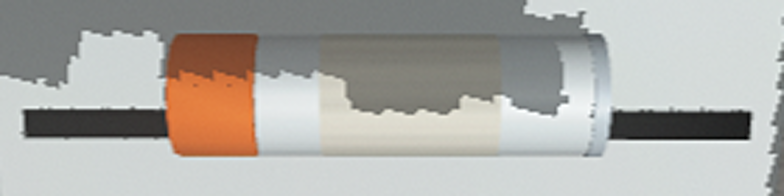

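```bash
cat > m2.py <<'E'
from fit import *
def both(d,ubox,tpts,q0):
    """ubox: pixel boxes (u0,v0,u1,v1) of the visible line stubs; edge-fit by their dark pixels"""
    g=cv2.cvtColor(np.ascontiguousarray(d["img"]),cv2.COLOR_RGB2GRAY); P=[]
    for u0,v0,u1,v1 in ubox:
        v,u=np.nonzero(g[v0:v1,u0:u1]<75); P+=[ray(d,a+u0,b+v0,.006)[:2] for a,b in zip(u,v)]
    P=np.array(P);c=P.mean(0);e=np.linalg.svd(P-c,full_matrices=False)[2][0];e*=np.sign(e[0]);t=(P-c)@e
    m=c+e*(t.max()+t.min())/2;y=np.arctan2(e[1],e[0])
    r=tubefit(d,tpts,q0);v=r.x[:2]-m
    print("line",m.round(4),y.round(4),"L",np.ptp(t).round(4),"tube",r.x.round(4),"res",r.fun.round(2))
    print("along %.2f across %.2f mm dyaw %.4f"%(1000*(v[0]*np.cos(y)+v[1]*np.sin(y)),1000*(-v[0]*np.sin(y)+v[1]*np.cos(y)),r.x[2]-y))
    return m,y,r.x
E
python3 - <<'E'
from m2 import *
d=env.get_image("wrist");f=lambda p:(np.array(p)+.5)/2.8-.5+np.array([175,195])
both(d,[(180,230,232,250),(394,230,448,250)],[f(p) for p in [(180,34),(300,34.5),(450,34.5),(590,35),(180,155.5),(300,156),(450,156),(590,155.5),(166,95),(610,95)]],[.595,-.036,.242])
E
python3 to.py .593 -.030 .11 .242
```

```text
line [ 0.5971 -0.0479] 0.2426 L 0.1994 tube [ 0.5927 -0.0348  0.2443] res [0.45 0.58 0.53 0.66 0.62 0.49 0.54 0.77 1.27 1.27]
along -1.09 across 13.76 mm dyaw 0.0017
pos [ 0.592  -0.03    0.2329] yaw 0.2440 F [-0.1 -0.8 -0.2] t 15.95
need tool cm [ 0.1   0.03 12.29] turn 0.002
```

The arm was still settling, so I'll take the picture again.

```bash
python3 -m inch '[[[0,0,0],0,6],[[0,0,0],0,6]]'; python3 - <<'E'
from h import *
d=env.get_image("wrist"); cv2.imwrite("pics/w10.png",d["img"][:,:,::-1])
im=cv2.imread('pics/w10.png'); cv2.imwrite('pics/w10c.png',cv2.resize(im[195:265,175:455],None,fx=2.8,fy=2.8,interpolation=cv2.INTER_CUBIC))
E
```

```text
time_s: 16.15
position: [0.5921, -0.0301, 0.2326]
ee_rot: [-3.14, 0.002, 0.244]
force: [0.0, 0.3, 0.5]
width: 0.0602
```

View pics/w10c.png

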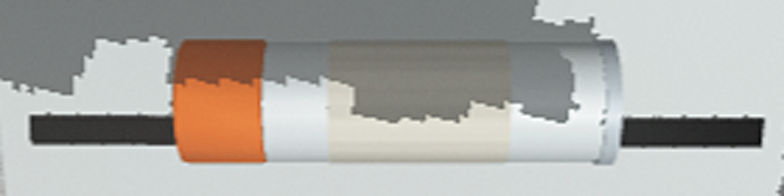

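```bash
python3 - <<'E'
from m2 import *
d=env.get_image("wrist");f=lambda p:(np.array(p)+.5)/2.8-.5+np.array([175,195])
both(d,[(180,230,235,252),(398,230,452,252)],[f(p) for p in [(188,39.5),(300,40),(450,40),(600,40.5),(188,163),(300,163),(450,163),(600,163.5),(173,100),(621,100)]],[.595,-.036,.242])
E
python3 to.py .5925 -.0305 .11 .243
```

```text
line [ 0.5972 -0.0477] 0.2411 L 0.1991 tube [ 0.5946 -0.0357  0.2439] res [0.2  0.32 0.23 0.33 0.22 0.29 0.39 0.31 0.75 0.75]
along 0.34 across 12.29 mm dyaw 0.0027
pos [ 0.5924 -0.0302  0.2331] yaw 0.2438 F [0.2 0.4 0.4] t 16.25
need tool cm [ 0.    0.04 12.31] turn 0.001
```

```bash
python3 -m inch '[[[0,0,4],0.002,6],[[0,0,4],0,6],[[0,0,3],0,6],[[0,0,1],0,6],[[0,0,0],0,6]]'; python3 -m inch '[[[0,0,0.3],0,6],[[0,0,0],0,6],[[0,0,0],0,6]]';
```

```text
time_s: 16.75
position: [0.5917, -0.03, 0.1125]
ee_rot: [-3.14, 0.003, 0.242]
force: [0.2, 0.0, 0.0]
width: 0.0602
time_s: 17.05
position: [0.5937, -0.0304, 0.1127]
ee_rot: [3.14, -0.002, 0.242]
force: [0.5, 0.2, -0.5]
width: 0.0602
```

```bash
python3 -m inch '[[[0,0,0.4],0,6],[[0,0,0.3],0,6],[[0,0,0.1],0,6],[[0,0,0],0,6]]';  python3 -m inch '[[[0,0,0.1],0,6],[[0,0,0],0,6]]'
```

```text
time_s: 17.45
position: [0.5925, -0.0301, 0.1028]
ee_rot: [-3.141, 0.001, 0.242]
force: [-0.7, 0.6, -0.1]
width: 0.0601
time_s: 17.65
position: [0.5929, -0.0303, 0.1024]
ee_rot: [3.141, -0.0, 0.242]
force: [-0.8, -0.1, 2.3]
width: 0.06
```

```bash
python3 -m inch '[[[0,0.1,0.03],0,6],[[0,0.3,0],0,6],[[0,0.3,0],0,6],[[0,0.3,0],0,6],[[0,0.3,0],0,6]]'; python3 -m inch '[[[0,0.3,0],0,6],[[0,0.3,0],0,6],[[0,0.3,0],0,6],[[0,0.2,0],0,6],[[0,0,0],0,6]]'; python3 -m inch '[[[0,0,-0.2],0,6],[[0,0,-1],0,6],[[0,-0.6,-4],0,6],[[0,-0.6,-4],0,6],[[0,0,-4],0,6]]';  python3 -m inch '[[[0,0,0],0,6],[[0,0,0],0,6],[[0,0,0],0,6],[[0,0,0],0,6]]'; python3 - <<'E'
from h import *
d=env.get_image("wrist"); cv2.imwrite("pics/w11.png",d["img"][:,:,::-1])
im=cv2.imread('pics/w11.png'); cv2.imwrite('pics/w11c.png',cv2.resize(im[180:265,175:455],None,fx=2.8,fy=2.8,interpolation=cv2.INTER_CUBIC))
E
```

```text
time_s: 18.15
position: [0.5961, -0.0431, 0.1023]
ee_rot: [3.141, -0.0, 0.242]
force: [-2.4, -0.1, 5.5]
width: 0.0601
time_s: 18.65
position: [0.5987, -0.054, 0.1023]
ee_rot: [3.141, -0.0, 0.242]
force: [-1.7, -1.2, 6.6]
width: 0.06
time_s: 19.15
position: [0.5952, -0.041, 0.2355]
ee_rot: [-3.141, 0.0, 0.243]
force: [-0.1, -0.0, -0.2]
width: 0.0598
time_s: 19.55
position: [0.5947, -0.0416, 0.232]
ee_rot: [-3.14, 0.003, 0.242]
force: [0.2, -0.1, 0.4]
width: 0.0601
```

View pics/w11c.png

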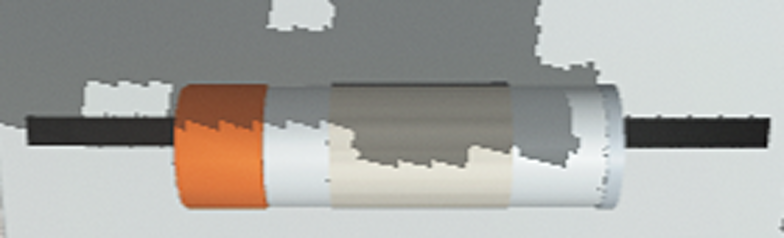

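```bash
python3 - <<'E'
from m2 import *
d=env.get_image("wrist");f=lambda p:(np.array(p)+.5)/2.8-.5+np.array([175,180])
m,y,q=both(d,[(180,215,235,240),(400,215,455,240)],[f(p) for p in [(188,84.5),(300,84),(450,83.5),(600,84),(188,208.5),(300,209),(450,209),(600,209),(174,145),(623,145)]],[.598,-.048,.242])
im=np.ascontiguousarray(d["img"][:,:,::-1]);cv2.polylines(im,[cv2.convexHull(hull(d,q)).astype(np.int32)],True,(0,0,255));cv2.imwrite("pics/w11o.png",im)
d=env.get_image("top");im=d["img"][:,:,::-1];cv2.imwrite("pics/t2.png",im);cv2.imwrite("pics/t2c.png",cv2.resize(im[145:295,245:455],None,fx=3.8,fy=3.8,interpolation=cv2.INTER_CUBIC))
E
```

```text
line [ 0.5971 -0.0478] 0.2426 L 0.1994 tube [ 0.5975 -0.0476  0.244 ] res [ 0.16 -0.01 -0.16  0.04  0.16 -0.02 -0.02 -0.02  0.74  0.74]
along 0.41 across 0.15 mm dyaw 0.0015
```

View pics/t2c.png

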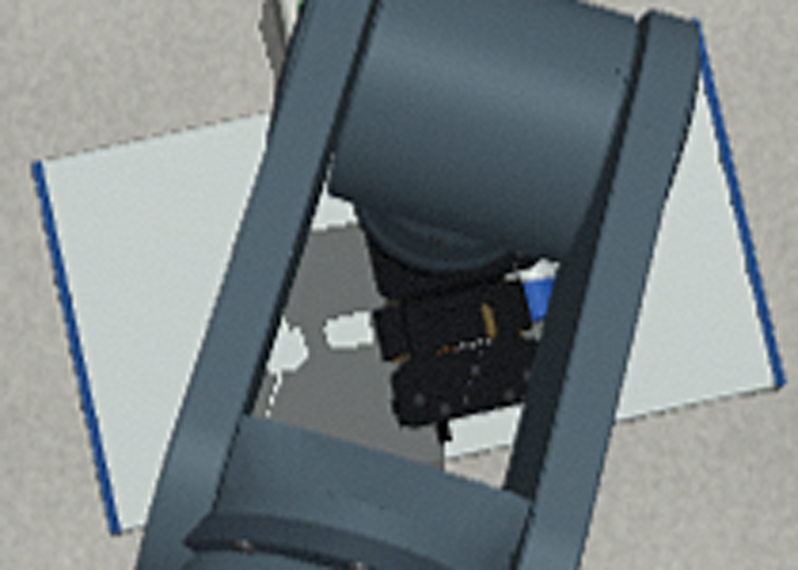

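By the wrist camera the tube is 0.15 mm off the line with yaw error 0.0015, and 0.4 mm along it. In the top view the arm hides the tube, so I'll check again from there later. Next I'll find the button by triangulation.

```bash
python3 - <<'E'
from h import *
a=env.get_image("top");b=env.get_image("scene")
ps=(117.9,258.4); C=lambda d:-np.array(d["R"]).T@np.array(d["t"])
# top face centroid in top view
im=cv2.imread('pics/top0.png');h=cv2.cvtColor(im,cv2.COLOR_BGR2HSV);m=cv2.inRange(h,(45,120,50),(85,255,255));v,u=np.nonzero(m[250:275,500:530]);pt=(u.mean()+500,v.mean()+250);print(pt,len(u))
for z in(.034,.036,.038,.04,.042,.044,.046,.048):
    X=ray(a,*pt,z);print(z,X[:2].round(4),"proj scene",proj(b,X).round(1),"vs",ps)
E
python3 to.py .5 -.39 .2 .242
```

```text
(np.float64(514.6687116564417), np.float64(263.14723926380367)) 163
0.034 [ 0.4998 -0.3946] proj scene [117.2 264.4] vs (117.9, 258.4)
0.036 [ 0.4998 -0.3938] proj scene [117.3 263.5] vs (117.9, 258.4)
0.038 [ 0.4997 -0.3931] proj scene [117.5 262.7] vs (117.9, 258.4)
0.04 [ 0.4996 -0.3923] proj scene [117.7 261.8] vs (117.9, 258.4)
0.042 [ 0.4996 -0.3915] proj scene [117.9 260.9] vs (117.9, 258.4)
0.044 [ 0.4995 -0.3907] proj scene [118. 260.] vs (117.9, 258.4)
0.046 [ 0.4994 -0.39  ] proj scene [118.2 259.1] vs (117.9, 258.4)
0.048 [ 0.4994 -0.3892] proj scene [118.4 258.2] vs (117.9, 258.4)
pos [ 0.5954 -0.0418  0.233 ] yaw 0.2419 F [-0.8 -0.1  0.4] t 19.80
need tool cm [-17.6   31.52   3.3 ] turn -0.000
```

```bash
python3 -m inch '[[[-2.1,4.2,0],0,0],[[-2.1,4.2,0],0,0],[[-2.1,4.2,0],0,0],[[-2.1,4.2,0],0,0],[[-2.1,4.2,0],0,0]]'; python3 -m inch '[[[-2.1,4.2,0],0,0],[[-2.1,4.2,0],0,0],[[-2.1,4.2,0],0,0],[[-2.1,4.2,0],0,0],[[0,0,0],0,0]]'; python3 -m inch '[[[0,0,0],0,0],[[0,0,0],0,0],[[0,0,0],0,0],[[0,0,0],0,0],[[0,0,0],0,0]]'; python3 - <<'E'
from h import *
for n in("wrist","top"):
    d=env.get_image(n); cv2.imwrite(f"pics/{n}12.png",d["img"][:,:,::-1])
im=cv2.imread("pics/top12.png");cv2.imwrite("pics/t12c.png",cv2.resize(im[145:295,245:455],None,fx=3.8,fy=3.8,interpolation=cv2.INTER_CUBIC))
E
```

```text
time_s: 20.3
position: [0.5434, -0.2725, 0.2337]
ee_rot: [-3.141, -0.0, 0.242]
force: [1.2, -0.7, -0.6]
width: 0.0221
time_s: 20.8
position: [0.5003, -0.4598, 0.2335]
ee_rot: [3.139, 0.001, 0.236]
force: [-1.1, 0.4, -0.0]
width: 0.0007
time_s: 21.3
position: [0.5033, -0.4531, 0.234]
ee_rot: [3.141, -0.0, 0.243]
force: [0.4, 0.8, -1.0]
width: 0.0002
```

View pics/wrist12.png

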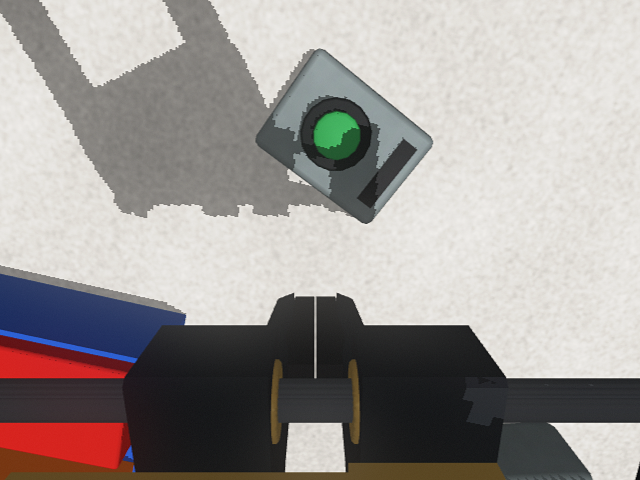

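View pics/t12c.png

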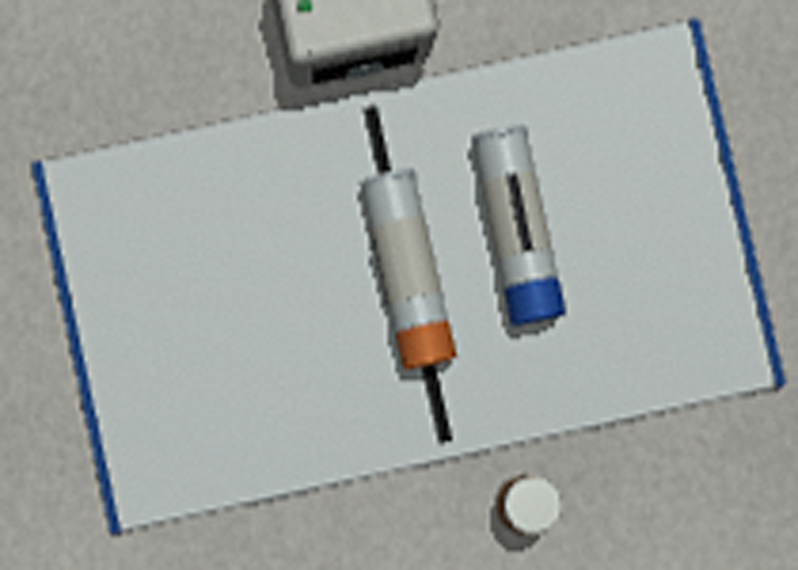

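The top view shows the orange tube on the line, with stubs visible at both ends, and the blue tube and jar unmoved. I'll check the numbers from this camera and locate the button.

```bash
python3 - <<'E'
from m2 import *
d=env.get_image("top");f=lambda p:(np.array(p)+.5)/3.8-.5+np.array([245,145])
both(d,[(338,170,349,191),(354,242,366,264)],[f(p) for p in [(362,183),(415,172),(456,355),(430,363),(402,366),(380,272),(434,262),(391,320),(446,312)]],[.598,-.048,.242])
w=env.get_image("wrist");h=cv2.cvtColor(np.ascontiguousarray(w["img"]),cv2.COLOR_RGB2HSV);m=cv2.inRange(h,(45,90,30),(85,255,255))
n,l,st,ce=cv2.connectedComponentsWithStats(m);i=1+np.argmax(st[1:,4]);print(st[i],ce[i])
for z in(.036,.04,.044,.048):
    X=ray(w,*ce[i],z);print(z,X[:2].round(4),"top cam proj",proj(d,X).round(1),"vs 514.7 263.1")
E
```

```text
line [ 0.595  -0.0475] 0.24 L 0.1987 tube [ 0.5966 -0.047   0.2343] res [ 0.37  0.14  0.04 -0.    0.31 -0.03  0.39  0.08  0.16]
along 1.70 across 0.16 mm dyaw -0.0058
[ 313  110   49   50 1845] [336.96205962 134.15447154]
0.036 [ 0.5021 -0.3901] top cam proj [512.9 262. ] vs 514.7 263.1
0.04 [ 0.5019 -0.39  ] top cam proj [513.6 262.1] vs 514.7 263.1
0.044 [ 0.5017 -0.3899] top cam proj [514.3 262.1] vs 514.7 263.1
0.048 [ 0.5014 -0.3898] top cam proj [514.9 262.2] vs 514.7 263.1
```

Both cameras put the tube 0.16 mm from the line, with yaw within 0.006. The button is at about (0.501, −0.390, 0.046). Moving over it.

```bash
python3 to.py .501 -.390 .125 .242
```

```text
pos [ 0.5029 -0.4539  0.234 ] yaw 0.2424 F [-0.2  0.7  0.6] t 21.50
need tool cm [ 1.35 -6.25 10.9 ] turn 0.000
```

```bash
python3 -m inch '[[[0.7,-3.1,0],0,0],[[0.65,-3.1,2],0,0],[[0,0,4],0,0],[[0,0,3.5],0,0],[[0,0,1.4],0,0]]'; python3 -m inch '[[[0,0,0],0,0],[[0,0,0],0,0],[[0,0,0],0,0],[[0,0,0],0,0]]';  python3 to.py .501 -.390 .110 .242; python3 - <<'E'
from h import *
d=env.get_image("wrist"); cv2.imwrite("pics/w13.png",d["img"][:,:,::-1])
d=env.get_image("scene"); cv2.imwrite("pics/s13c.png",cv2.resize(d["img"][210:320,50:200,::-1],None,fx=5,fy=5,interpolation=cv2.INTER_CUBIC))
E
```

```text
time_s: 22.0
position: [0.4996, -0.3888, 0.1212]
ee_rot: [-3.137, 0.003, 0.242]
force: [0.2, 0.0, 0.4]
width: 0.0003
time_s: 22.4
position: [0.5017, -0.3917, 0.1268]
ee_rot: [3.139, -0.002, 0.242]
force: [-0.1, -0.9, -0.8]
width: 0.0002
pos [ 0.5017 -0.3917  0.1268] yaw 0.2418 F [-0.1 -0.9 -0.8] t 22.40
need tool cm [-0.03 -0.18  1.68] turn -0.000
```

View pics/s13c.png

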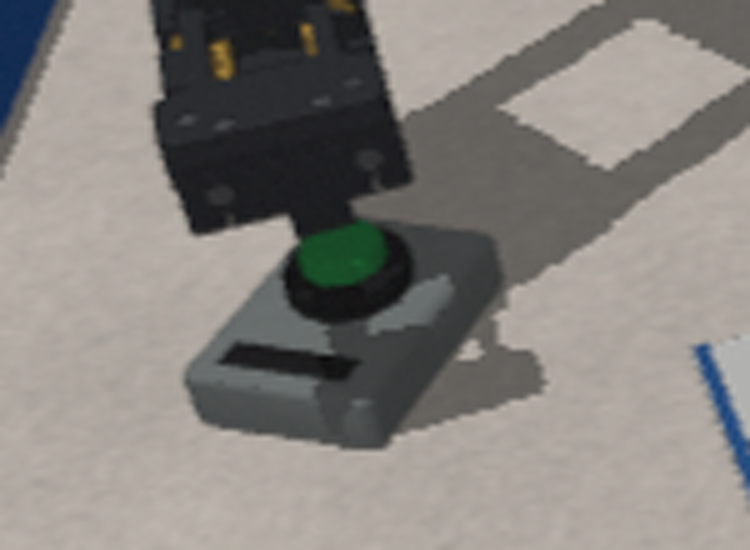

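View pics/w13.png

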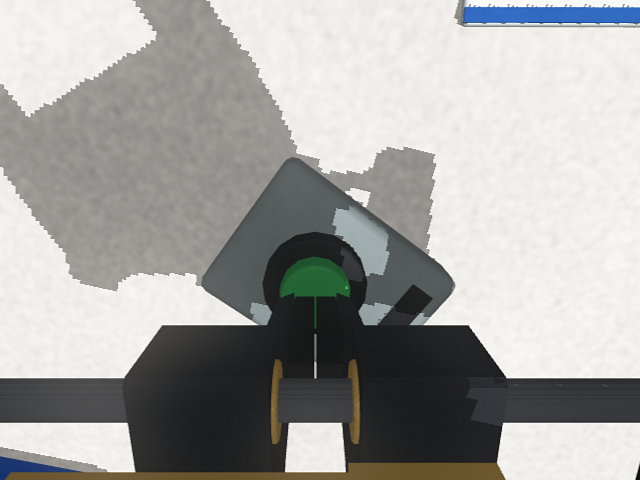

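The closed tips are centred over the button (wrist view, 315,285). Lowering to it.

```bash
python3 -m inch '[[[0,-0.15,0.5],0,0],[[0,0,0.5],0,0],[[0,0,0.3],0,0],[[0,0,0.2],0,0],[[0,0,0],0,0]]'; python3 -m inch '[[[0,0,0.2],0,0],[[0,0,0.1],0,0],[[0,0,0],0,0]]'; python3 -m inch '[[[0,0,0.1],0,0],[[0,0,0],0,0]]'
```

```text
time_s: 23.0
position: [0.5006, -0.3891, 0.1096]
ee_rot: [-3.141, 0.0, 0.242]
force: [-2.0, 1.0, 3.7]
width: 0.001
time_s: 23.3
position: [0.5007, -0.3892, 0.1083]
ee_rot: [-3.141, 0.0, 0.242]
force: [-3.9, 4.2, 14.3]
width: 0.0006
time_s: 23.5
position: [0.5007, -0.3892, 0.1082]
ee_rot: [-3.141, 0.0, 0.242]
force: [-6.7, 6.6, 19.1]
width: 0.0008
```

19 N with a hard stop at tip z 0.044. A full press takes 4 N, so the button has bottomed. One look, then I'll release.

```bash
python3 - <<'E'
from h import *
d=env.get_image("scene"); cv2.imwrite("pics/s14c.png",cv2.resize(d["img"][210:320,50:200,::-1],None,fx=5,fy=5,interpolation=cv2.INTER_CUBIC))
E
python3 -m inch '[[[0,0,-0.3],0,0],[[0,0,-0.5],0,0],[[0,0,-1],0,0],[[0,0,-3],0,0],[[0,0,-4],0,0]]';python3 -m inch '[[[0,0,-2],0,0],[[0,0,0],0,0],[[0,0,0],0,0],[[0,0,0],0,0],[[0,0,0],0,0]]'; python3 - <<'E'
from m2 import *
d=env.get_image("scene"); cv2.imwrite("pics/s15.png",d["img"][:,:,::-1]);cv2.imwrite("pics/s15c.png",cv2.resize(d["img"][210:320,50:200,::-1],None,fx=5,fy=5,interpolation=cv2.INTER_CUBIC))
d=env.get_image("top");cv2.imwrite("pics/t15.png",d["img"][:,:,::-1])
a=cv2.imread("pics/t12c.png");b=cv2.resize(np.ascontiguousarray(d["img"][145:295,245:455,::-1]),None,fx=3.8,fy=3.8,interpolation=cv2.INTER_CUBIC);print("pad-area diff vs pre-press",np.abs(a.astype(int)-b).mean())
E
```

```text
time_s: 24.05
position: [0.4995, -0.3882, 0.1925]
ee_rot: [-3.137, 0.002, 0.242]
force: [0.5, -0.4, -0.5]
width: 0.0004
time_s: 24.55
position: [0.4999, -0.3885, 0.2118]
ee_rot: [-3.139, 0.002, 0.242]
force: [0.7, -0.3, 0.1]
width: 0.0002
pad-area diff vs pre-press 2.8334564481378886
```

View pics/s14c.png

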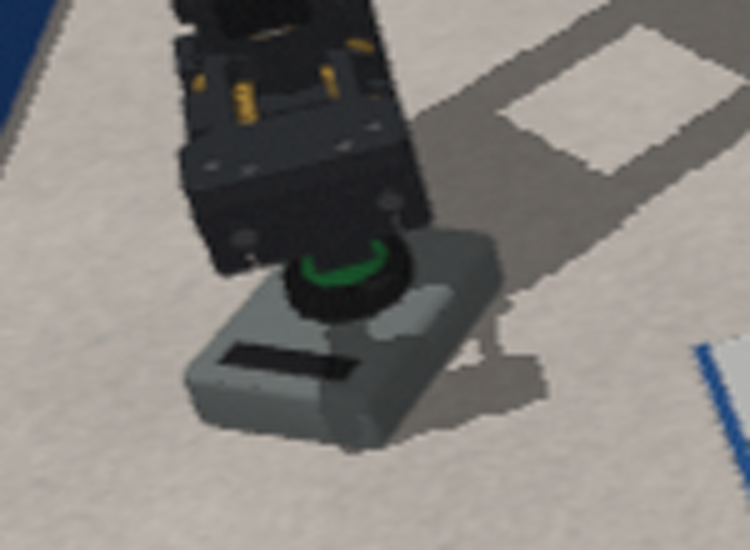

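View pics/s15.png

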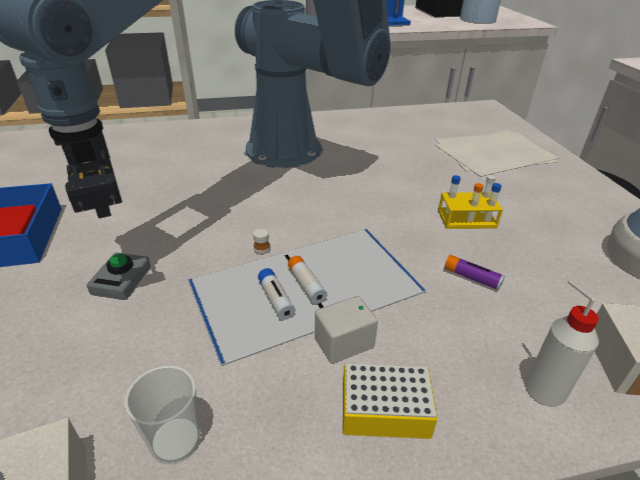

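View pics/t15.png

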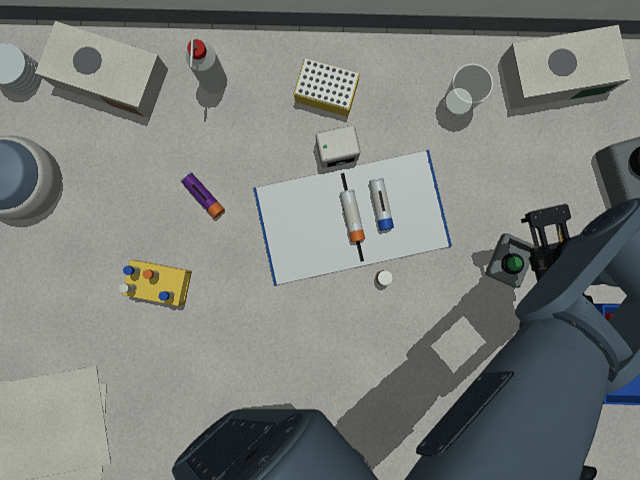

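The picture shows the button flush in its bezel while pressed. It is back up at (513,263), the tube is still on the line (352,215), and the blue tube, jar and rack haven't moved. Handing in.

```bash
python3 -c "
from workcell import env
print(env.observe()['force'].round(1)); print(env.close_job())"
```

```text
[-0.1 -0.4 -0.6]
the job is handed in; nothing more can be done
None
```

The job is done and handed in at about 25 s. I rolled the orange-capped tube onto the line in six short strokes, turning the tool slightly to steer it parallel. Then I pressed the green button to its stop and let go.

**Tube:** the last checks put it 0.15 mm (wrist camera) and 0.16 mm (top camera) off the line's centre. Its yaw error was +0.0015 by the wrist camera and −0.006 by the top camera. It lies 0.4 to 1.7 mm from the line's midpoint, so its whole length is over the line.

**Button:** it bottomed at about 19 N, and the pictures show it flush in its bezel while pressed and back up after release.

**Surroundings:** the blue tube, jar and rack look unmoved in the last pictures, and the robot was touching nothing.

**Two things went less smoothly:**
- **First touch:** on first contact, before any rolling, the downward force on the tube briefly reached 11.8 N, just over the 10 N limit. I backed off at once, and the force readings while rolling were 2.6 to 6.6 N.
- **Failed fits:** two mid-job fits were no good, one with the line hidden by the arm and one with the arm still settling. I repeated the second and used the wrist camera's line fit instead of the first.

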